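Make up the calibration kit and the stirring kit

TASK

Make up two kits from the stock on the bench. The calibration kit, in the tray with three compartments, gets the small rinse-water bottle, the grey probe cup and one black-capped vial; the stirring kit, in the tray with two compartments, gets the jar of stirring bars and the other vial. Stand each thing upright on the floor of a compartment of its own (any one of that tray), let go of everything, and leave the timer and the roll of tape where they are.

Things in the scene. Friction and masses are not known exactly. Their poses are not given: they have to be found in the camera images.
- tray3: Low grey plastic tray with three equal compartments in one row, fixed to the bench; 252 mm long (its y axis) by 100 mm (x axis), 14 mm high, with a short lip and a flat wire bail at each end. Its floor, walls and dividers are 3 mm thick; each compartment is 80 mm (y) by 94 mm (x) inside and their centres lie at -83, 0 and +83 mm along y. Origin: centre of the underside, on the bench top; z up.
- tray2: Low grey plastic tray with two equal compartments in one row, fixed to the bench; 169 mm long (its y axis) by 100 mm (x axis), 14 mm high, with a short lip and a flat wire bail at each end. Its floor, walls and dividers are 3 mm thick; each compartment is 80 mm (y) by 94 mm (x) inside and their centres lie at -41.5 and +41.5 mm along y. Origin: centre of the underside, on the bench top; z up.
- vial_a_c (a point): One of two identical small clear sample vials with a white label and black screw caps, upright, 27 mm diameter, 56 mm high (cap 23 mm wide above 46 mm). This point: its centre, 28 mm above its underside, z up along its axis. Either vial may go to either kit. About 30 g. Gripping above mid-height keeps the fingertips clear of the tray walls.
- vial_b_c (a point): One of two identical small clear sample vials with a white label and black screw caps, upright, 27 mm diameter, 56 mm high (cap 23 mm wide above 46 mm). This point: its centre, 28 mm above its underside, z up along its axis. Either vial may go to either kit. About 30 g. Gripping above mid-height keeps the fingertips clear of the tray walls.
- rinse_bottle_c (a point): Small white capped plastic bottle with a label, upright, 44 mm diameter body up to a shoulder near the top, 105 mm high; the white cap is 30 mm wide, from 91 mm up. This point: its centre, 52.5 mm above its underside, z up along its axis. About 120 g. The upper body (55 to 70 mm up) or the cap can be gripped from above.
- store_cup_c (a point): Dark grey probe storage cup, empty, mouth up, round, 60 mm diameter, 76 mm high. This point: its centre, 38 mm above its underside, z up along its axis. About 50 g. Grip it from outside, across the diameter; it is stiff. Gripping above mid-height keeps the fingertips clear of the tray walls.
- stir_jar_c (a point): Squat clear jar of white stirring bars with a light grey lid, round, 50 mm diameter, lid 54 mm (36 to 48 mm up), 48 mm high. This point: its centre, 24 mm above its underside, z up along its axis. About 60 g. Gripping above mid-height keeps the fingertips clear of the tray walls.
- bench_timer: White bench timer with a dark display and three buttons, lying flat, 60 by 64 mm, 20 mm high, loose. To be left alone. Origin: centre of its underside.
- tape_roll: Roll of dark brown tape lying flat, 53 mm diameter, 19 mm high, loose. To be left alone. Origin: centre of its underside.

How it is judged:
By the outcome, as a careful person would: the job done as asked, in the order asked, and still so for the second after the job is handed in, with the robot touching nothing.
It also fails if it takes over 144 s, if anything falls off the work surface, if the arm or the gripper's body presses on something with over 40 N, if the wrist force passes 120 N, or if a joint passes its speed limit or range.

ROBOT

A 6-joint arm with a two-finger parallel gripper is mounted at the origin on a cart in front of the work surface, level with it; the furniture and walls round the work are solid. World frame = base frame: x ahead of the robot, y to its left, z up, the work surface at z = 0. Lengths are in m, angles in rad, forces in N, time in s.
With the tool pointing down it reaches from about 0.375 to 0.9 m from the base axis. Payload 3.1 kg.
Tool frame: the origin (TCP) lies between the finger pads; the fingertips stand manip.nose_length ahead of it and the grasp point (between the pads) lies 5 mm behind it (manip.nose_length is the distance from the TCP to the fingertips, in m); z points along the fingers, y is the line along which they close (so a half turn about z gives the same grasp; the last joint's range is limited). The gripper opens to 85 mm and grips with 20 to 120 N. Pads are 22 mm wide; open, the fingers measure 114 mm over their backs; the gripper's body (76 mm by 85 mm) begins 54 mm behind the grasp point. The pads swing forward as they close: fully open they stand 13 mm farther back than shut.
Start: joints at [-1.466, 0.527, 1.433, -0, 1.181, -0.178], TCP at [0.174, -0.6, 0.245] pointing down, gripper open.
Joint ranges: [-3.08, 3.08], [-0.75, 2.2], [0.22, 2.44], [-1.43, 4.57], [0, 2.65], [-2.85, 2.85]. Speed limits (rad/s): [2.79, 2.79, 3.14, 3.14, 3.14, 3.14].

INTERFACE

Orientations are given as a unit quaternion [x, y, z, w].
In Python, from station import monitor, eyes, job, manip gives the robot as it stands.
- The arm moves only by the shell command python3 -m pendant 'ROWS' [FORCE]. ROWS is JSON, a list that holds one entry, the list of rows, each a list of 7 numbers: the shift along the tool's x, y, z as a fraction of full scale, then the turn, a rotation vector about the tool's x, y, z as a fraction of full scale, then the opening, from 0 (shut) to 1 (fully open). A call has 1 to 20 rows; each row shifts and turns the commanded pose from where the row before left it, along the tool's axes as they then stand; what a row does not reach is not made up. Full scale, the value 1, is 800 mm for a shift and 0.12 rad for a turn. A row lasts 1/10 s, in which the tool goes at most 50 mm and 8.59 degrees, less where a joint would pass 70% of its speed; a pose out of reach is approached as far as the arm can. A call with a number of a shift or a turn outside -1 to 1 is refused whole. A call with a gripper value outside its range is refused whole. The fingers move at their own pace and stop on an object; FORCE is the grip in N (left out, the last holds). Time passes only in rows, so rows that do not move let the fingers close. It gives the time, the measured TCP pose, the force, the opening and the grip force at its end, in the units of the state.
- monitor.sense(): the state, without advancing time (a new reading comes with each control period).
- eyes.snapshot(name): name is "side" or "top" or "wrist"; returns a dict with "pixels" (420x560x3 uint8, red, green, blue), "depth" (420x560 float32, m along the optical axis (not along the pixel's ray), 0 where there is no reading), "intrinsics" (3x3 intrinsics, pixels), "eye" and "attitude" of the camera in the world. Camera axes: x right, y down, z forward; pixel columns grow to the right and rows downward; lengths in m; the calibration is good to about 2 mm. A picture is of the moment at which its call begins.
- job.sign_off(): hands the job in; it is judged then, once.
The state is a dict: "t": time; "q": joint angles; "qd": joint speeds; "tau": joint torques, N m; "tcp_pos": TCP position; "tool_rot": TCP orientation; "force": force on the tool from outside, world axes, zero at the start; "ft_torque": the same for the moment, N m; "finger_gap": opening from 0.0 (shut) to 1.0 (fully open); "gripper_force": force on a finger pad.
Only numpy, scipy, OpenCV 4.12 (cv2) and the standard library are available. Lean on these libraries where they do the work, as an engineer would, in place of code of your own. Each camera call takes 0.05 s, during which the arm holds its last target. There are 200 camera calls.

## Working session

There is one attempt and no reset: what is moved stays moved. The work goes in short steps, Python scripts to look and compute and a shell command to move; the robot and the scene stay as the last step left them, time stands still between calls to the robot, and variables do not carry over. Pictures are saved under pics/ and viewed, at most 14 in all, crops included, and the job is handed in when it is done.

```bash
mkdir -p pics
cat > h.py <<'E'
import numpy as np, cv2
from station import monitor, eyes, job, manip
from scipy.spatial.transform import Rotation as R
def snap(n):
    s=eyes.snapshot(n); np.savez(f'{n}.npz',**s); return s
def Rm(a):
    a=np.array(a); return a if a.shape==(3,3) else R.from_quat(a).as_matrix()
def cloud(s):
    d=s['depth']; K=s['intrinsics']; v,u=np.mgrid[:d.shape[0],:d.shape[1]]
    p=np.stack([(u-K[0,2])/K[0,0]*d,(v-K[1,2])/K[1,1]*d,d],-1)
    return p@Rm(s['attitude']).T+np.array(s['eye'])
E
python3 - <<'E'
from h import *
print(monitor.sense(), manip.nose_length)
for n in ['top','side']:
    s=snap(n); cv2.imwrite(f'pics/{n}1.png',cv2.resize(s['pixels'][...,::-1],(800,600)))
    print(n,s['eye'],s['attitude'],s['intrinsics'])
E
```

```text
{'t': 0.0, 'q': array([-1.46644851e+00,  5.28464246e-01,  1.43389139e+00, -2.69681510e-05,
        1.18138709e+00, -1.78491262e-01]), 'qd': array([-1.65965396e-04,  5.99613415e-05,  2.41754431e-03, -2.95576799e-04,
       -1.48179055e-04, -4.87474893e-04]), 'tau': array([-1.81052306e-03, -4.42357779e+01, -1.78023702e+01, -2.29249581e-04,
        8.24261428e-03,  1.01091572e-05]), 'tcp_pos': array([ 0.1743818 , -0.59947388,  0.24433823]), 'tool_rot': array([ 9.90015616e-01,  1.40953626e-01,  2.73837714e-05, -1.07475835e-03]), 'force': array([0.61075075, 0.19120209, 0.60600572]), 'ft_torque': array([-0.04553387, -0.02012193,  0.05906537]), 'gripper_force': 0.0, 'finger_gap': 0.9959184588123754} 0.014
top [ 0.3235021  -0.00819993  1.21851514] [ 0.70974818 -0.70067987  0.04605292 -0.05643023] [[496.78946268   0.         286.5624417 ]
 [  0.         496.78946268 211.75383822]
 [  0.           0.           1.        ]]
side [0.05620316 0.72223217 0.46779099] [-0.21624387  0.81269101 -0.51958794  0.15099762] [[387.99959181   0.         283.10105359]
 [  0.         387.99959181 197.40523819]
 [  0.           0.           1.        ]]
```

View pics/top1.png

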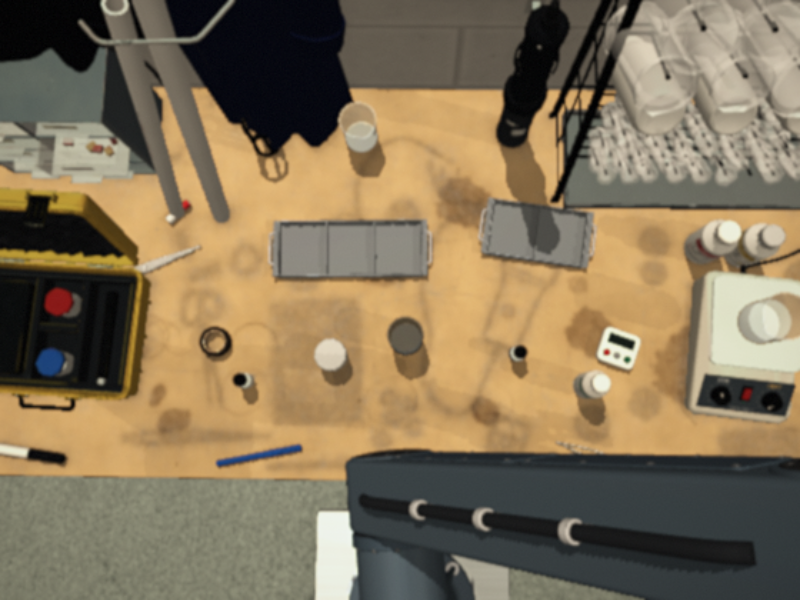

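View pics/side1.png

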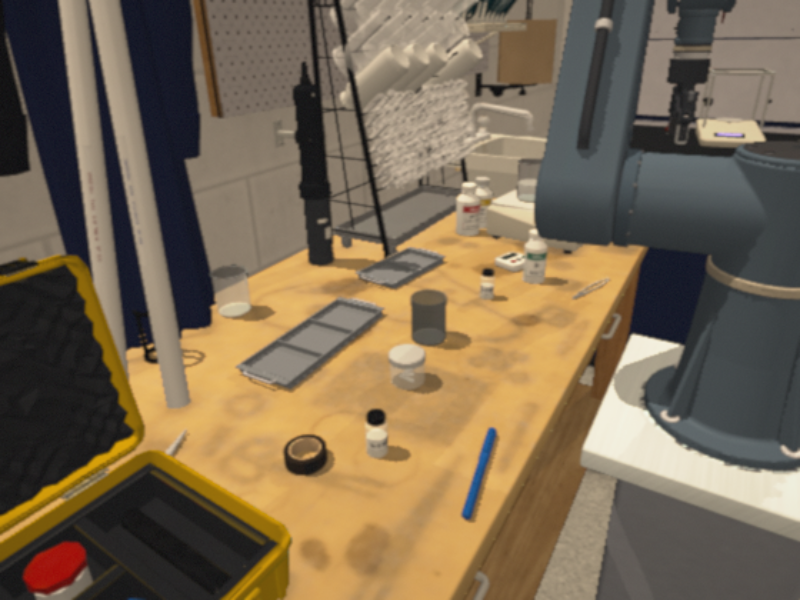

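The top view, on the 800 px scale, shows tray3 around (350,250) and tray2 around (537,234). The jar lid is at (330,354), the cup mouth at (406,337), and the vial caps at (240,380) and (519,352). The rinse bottle cap is at (597,384), the timer at (619,348) and the tape at (215,342). The side view agrees, and everything is upright.

Run:
```python
from h import *
s=dict(np.load('top.npz')); P=cloud(s); K=s['intrinsics'];A=Rm(s['attitude'])
def ray(u,v,z):
    d=A@np.array([(u-K[0,2])/K[0,0],(v-K[1,2])/K[1,1],1]); return s['eye']+d*(z-s['eye'][2])/d[2]
for n,u,v,z,r in [('jar',330,354,.048,.027),('cup',406,337,.076,.03),('va',240,380,.056,.0115),('vb',519,352,.056,.0115),('bot',597,384,.105,.015),('tape',215,342,.019,.026),('timer',619,348,.02,.03)]:
    g=ray(u*.7,v*.7,z); Q=P.reshape(-1,3); m=(np.abs(Q[:,2]-z)<.008)&(np.hypot(*(Q[:,:2]-g[:2]).T)<r+.015)
    q=Q[m]; print(n,g.round(3),m.sum(),q.mean(0).round(3) if m.any() else '', ((q.min(0)+q.max(0))/2).round(3) if m.any() else '')
# trays: gray at low depth
for n,(x0,y0,x1,y1) in {'tray3':(272,218,432,282),'tray2':(480,198,595,272)}.items():
    x0,y0,x1,y1=[int(a*.7) for a in(x0,y0,x1,y1)]
    c=s['pixels'][y0:y1,x0:x1].astype(int); g=(np.ptp(c,-1)<30)
    k=cv2.morphologyEx(g.astype(np.uint8),cv2.MORPH_OPEN,np.ones((7,7)))
    v,u=np.nonzero(k); pts=np.array([ray(a+x0,b+y0,.010)[:2] for a,b in zip(u,v)])
    (cx,cy),wh,an=cv2.minAreaRect((pts*1000).astype(np.float32)); print(n,cx,cy,wh,an)
for z in np.linspace(0,.02,3): print(z,[(ray(a*.7,b*.7,z)).round(3)[:2] for a,b in [(350,250),(537,234)]])
```

```text
jar [0.407 0.14  0.048] 398 [0.407 0.141 0.048] [0.407 0.141 0.048]
cup [0.434 0.014 0.076] 113 [0.44  0.016 0.076] [0.44  0.016 0.075]
va [0.362 0.285 0.056] 80 [0.364 0.286 0.056] [0.363 0.287 0.056]
vb [ 0.414 -0.17   0.056] 80 [ 0.415 -0.171  0.056] [ 0.416 -0.171  0.055]
bot [ 0.362 -0.284  0.105] 143 [ 0.364 -0.289  0.105] [ 0.364 -0.29   0.103]
tape [0.427 0.34  0.019] 225 [0.43  0.342 0.019] [0.43  0.343 0.018]
timer [ 0.425 -0.343  0.02 ] 632 [ 0.427 -0.342  0.017] [ 0.426 -0.342  0.019]
tray3 593.7694702148438 116.87439727783203 (100.08940887451172, 267.4046630859375) 1.3023091554641724
tray2 636.3294067382812 -210.814208984375 (185.61688232421875, 126.69630432128906) 84.37606811523438
0.0 [array([0.593, 0.117]), array([ 0.626, -0.211])]
0.01 [array([0.591, 0.116]), array([ 0.623, -0.21 ])]
0.02 [array([0.589, 0.115]), array([ 0.621, -0.208])]
```

Run:
```python
from h import *
s=dict(np.load('top.npz')); c=s['pixels'][135:205,180:420,::-1]
cv2.imwrite('pics/trays.png',cv2.resize(c,(792,231),interpolation=cv2.INTER_CUBIC))
```

```text
(no output)
```

View pics/trays.png

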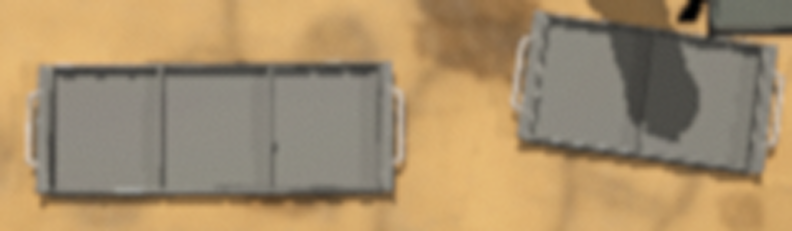

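The crop shows tray3's dividers at x=162 and 272, with its long rims at y≈67 and 193. Tray2's divider runs from (654,32) to (640,152), and the tray is turned about 7°. I'll compute the compartment centres and turn the tool so the fingers close along world x.

```bash
python3 - <<'E'
from h import *
s=dict(np.load('top.npz')); K=s['intrinsics'];A=Rm(s['attitude'])
def ray(u,v,z):
    d=A@np.array([(u-K[0,2])/K[0,0],(v-K[1,2])/K[1,1],1]); return (s['eye']+d*(z-s['eye'][2])/d[2]).round(4)
for n,u,v in [('d1top',162,68),('d1bot',163,192),('d2top',270,67),('d2bot',274,190),('t2dtop',654,32),('t2dbot',640,152)]:
    print(n,ray(180+u/3.3,135+v/3.3,.014))
E
python3 -m pendant '[[[0,0,0,0,0,-1,1],[0,0,0,0,0,-1,1],[0,0,0,0,0,-1,1],[0,0,0,0,0,-1,1],[0,0,0,0,0,-1,1],[0,0,0,0,0,-1,1],[0,0,0,0,0,-1,1],[0,0,0,0,0,-1,1],[0,0,0,0,0,-1,1],[0,0,0,0,0,-1,1],[0,0,0,0,0,-0.73,1],[0,0,0,0,0,0,1]]]' 40
```

```text
d1top [0.6393 0.1562 0.014 ]
d1bot [0.544  0.1525 0.014 ]
d2top [0.6409 0.0744 0.014 ]
d2bot [0.5465 0.0694 0.014 ]
t2dtop [ 0.671  -0.2154  0.014 ]
t2dbot [ 0.5784 -0.2037  0.014 ]
t: 1.3
tcp_pos: [0.1744, -0.5998, 0.2448]
tool_rot: [0.707, 0.707, 0.0, -0.0]
force: [-0.1, 0.3, 0.7]
finger_gap: 1.0
gripper_force: 0.0
```

```bash
python3 -m pendant '[[[0.0488,0.0297,0,0,0,0,1],[0.0488,0.0297,0,0,0,0,1],[0.0488,0.0297,0,0,0,0,1],[0.0488,0.0297,0,0,0,0,1],[0.0488,0.0297,0,0,0,0,1],[0.0488,0.0297,0,0,0,0,1],[0.0488,0.0297,0,0,0,0,1],[0.0488,0.0297,0,0,0,0,1],[0,0,0,0,0,0,1],[0,0,0,0,0,0,1]]]'
cat > wr.py <<'E'
from h import *
import sys
s=snap('wrist'); nm,x,y,z,r=sys.argv[1],*map(float,sys.argv[2:6])
P=cloud(s).reshape(-1,3); m=(np.abs(P[:,2]-z)<.008)&(np.hypot(P[:,0]-x,P[:,1]-y)<r+.02)
q=P[m]; print(m.sum(), q.mean(0).round(4), ((q.min(0)+q.max(0))/2).round(4), np.ptp(q,0).round(3)) if m.any() else print('none')
cv2.imwrite(f'pics/{nm}.png',s['pixels'][...,::-1]); print(monitor.sense()['tcp_pos'].round(4),s['eye'])
E
python3 wr.py wbot .363 -.287 .105 .015
```

```text
t: 2.3
tcp_pos: [0.3651, -0.2871, 0.2454]
tool_rot: [0.707, 0.708, -0.0, 0.0]
force: [0.6, -0.6, 0.9]
finger_gap: 0.997
gripper_force: 0.0
903 [ 0.3646 -0.2902  0.1044] [ 0.3647 -0.2915  0.1023] [0.028 0.03  0.01 ]
[ 0.3648 -0.2882  0.2454] [ 0.36496196 -0.20399778  0.37427438]
```

View pics/wbot.png

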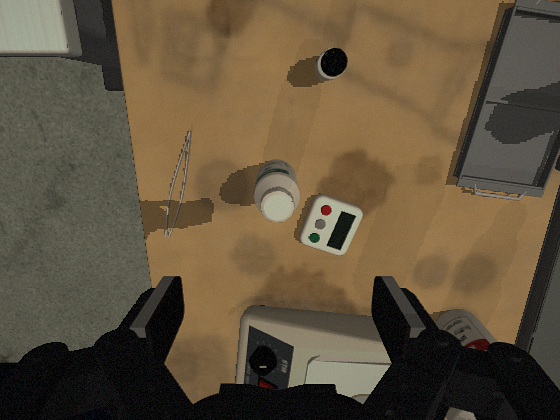

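The wrist picture shows the cap at (278,205), midway between the fingers. Next I descend and grip.

```bash
python3 -m pendant '[[[-0.003,0,0.05,0,0,0,1],[0,0,0.05,0,0,0,1],[0,0,0.05,0,0,0,1],[0,0,0.05,0,0,0,1],[0,0,0.036,0,0,0,1],[0,0,0,0,0,0,1],[0,0,0,0,0,0,0],[0,0,0,0,0,0,0],[0,0,0,0,0,0,0],[0,0,0,0,0,0,0],[0,0,0,0,0,0,0],[0,0,0,0,0,0,0],[0,0,0,0,0,0,0],[0,0,0,0,0,0,0]]]' 40
```

```text
t: 3.75
tcp_pos: [0.3651, -0.2914, 0.0583]
tool_rot: [0.707, 0.707, -0.0, 0.002]
force: [-2.5, -0.6, 7.0]
finger_gap: 0.494
gripper_force: 40.2
```

```bash
python3 -m pendant '[[[0,0,-0.044,0,0,0,0],[0,0,-0.044,0,0,0,0],[0,0,-0.044,0,0,0,0],[0,0,-0.044,0,0,0,0],[0.0447,0.0321,0,0,0,0,0],[0.0447,0.0321,0,0,0,0,0],[0.0447,0.0321,0,0,0,0,0],[0.0447,0.0321,0,0,0,0,0],[0.0447,0.0321,0,0,0,0,0],[0.0447,0.0321,0,0,0,0,0],[0.0447,0.0321,0,0,0,0,0],[0.0447,0.0321,0,0,0,0,0],[0.0447,0.0321,0,0,0,0,0],[0,0,0,0,0,0,0],[0,0,0,0,0,0,0]]]'
python3 wr.py wbot2 .596 .031 .25 .03
```

```text
t: 5.25
tcp_pos: [0.5955, 0.0326, 0.1976]
tool_rot: [0.706, 0.708, -0.0, 0.0]
force: [-1.5, -0.4, -1.6]
finger_gap: 0.495
gripper_force: 41.5
11296 [0.5966 0.0388 0.2478] [0.5959 0.0357 0.25  ] [0.1   0.031 0.016]
[0.5949 0.0316 0.1975] [0.59528437 0.11568965 0.32648556]
```

View pics/wbot2.png

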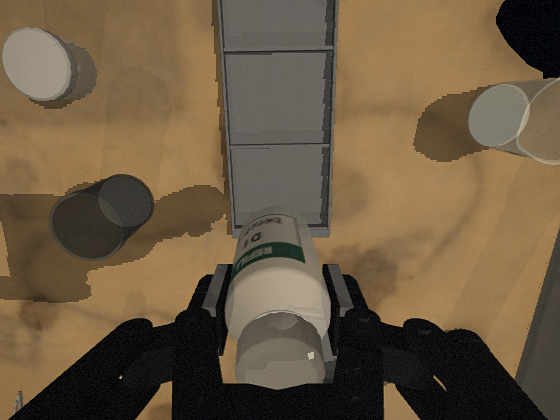

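The bottle is held above the near end of tray3, whose dividers show at (225,51)-(334,47) and (228,146)-(331,144). I'll check the tray position from these.

Run:
```python
from h import *
s=dict(np.load('wrist.npz')); K=s['intrinsics'];A=Rm(s['attitude'])
def ray(u,v,z):
    d=A@np.array([(u-K[0,2])/K[0,0],(v-K[1,2])/K[1,1],1]); return (s['eye']+d*(z-s['eye'][2])/d[2]).round(4)
for p in [(223,50),(334,47),(229,146),(331,144),(233,233),(329,233)]: print(p,ray(*p,.014))
```

```text
(223, 50) [0.5486 0.1552 0.014 ]
(334, 47) [0.6434 0.1577 0.014 ]
(229, 146) [0.5501 0.0739 0.014 ]
(331, 144) [0.6453 0.076  0.014 ]
(233, 233) [ 0.5502 -0.0138  0.014 ]
(329, 233) [ 0.6481 -0.0136  0.014 ]
```

```bash
python3 -m pendant '[[[0,0.002,0.045,0,0,0,0],[0,0,0.045,0,0,0,0],[0,0,0.045,0,0,0,0],[0,0,0.025,0,0,0,0],[0,0,0.007,0,0,0,0],[0,0,0.003,0,0,0,0],[0,0,0,0,0,0,0],[0,0,0,0,0,0,0]]]'
```

```text
t: 6.1
tcp_pos: [0.5986, 0.031, 0.0628]
tool_rot: [0.707, 0.707, 0.001, 0.001]
force: [0.0, -0.1, -1.6]
finger_gap: 0.497
gripper_force: 41.5
```

```bash
python3 -m pendant '[[[0,0,0.0015,0,0,0,0],[0,0,0,0,0,0,0],[0,0,0.001,0,0,0,0],[0,0,0,0,0,0,0],[0,0,0,0,0,0,0]]]'
```

```text
t: 6.6
tcp_pos: [0.5986, 0.0313, 0.0613]
tool_rot: [0.707, 0.707, 0.001, 0.001]
force: [-1.7, -0.2, 8.6]
finger_gap: 0.499
gripper_force: 42.4
```

```bash
python3 -m pendant '[[[0,0,0,0,0,0,0.75],[0,0,0,0,0,0,0.75],[0,0,0,0,0,0,0.75],[0,0,-0.02,0,0,0,0.75],[0,0,-0.056,0,0,0,0.75],[0,0,-0.056,0,0,0,0.75],[0,0,-0.056,0,0,0,1],[-0.0044,-0.0494,0,0,0,0,1],[-0.0044,-0.0494,0,0,0,0,1],[-0.0044,-0.0494,0,0,0,0,1],[-0.0044,-0.0494,0,0,0,0,1],[0,0,0,0,0,0,1],[0,0,0,0,0,0,1]]]'
python3 wr.py wcup .44 .016 .076 .03
```

```text
t: 7.9
tcp_pos: [0.4389, 0.0174, 0.2099]
tool_rot: [0.707, 0.707, 0.0, 0.0]
force: [1.3, -0.4, -0.9]
finger_gap: 0.995
gripper_force: 0.0
1069 [0.4398 0.0156 0.0746] [0.4398 0.0164 0.0732] [0.06  0.059 0.01 ]
[0.4404 0.0172 0.21  ] [0.43890084 0.10046748 0.33879354]
```

View pics/wcup.png

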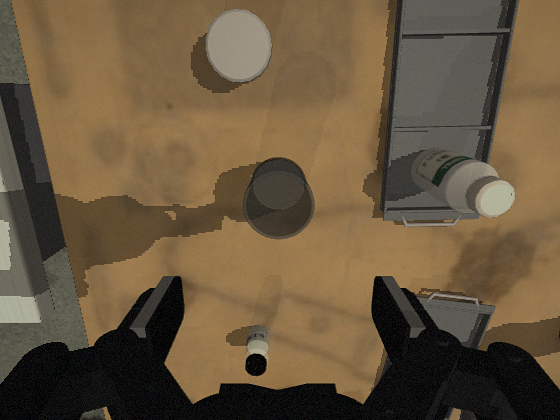

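The bottle stands upright in tray3's end compartment. The cup mouth is centred at (279,205), under the gripper. I'll pick up the cup.

```bash
python3 -m pendant '[[[-0.001,0,0.05,0,0,0,1],[0,0,0.05,0,0,0,1],[0,0,0.05,0,0,0,1],[0,0,0.036,0,0,0,1],[0,0,0.02,0,0,0,1],[0,0,0,0,0,0,1],[0,0,0,0,0,0,0],[0,0,0,0,0,0,0],[0,0,0,0,0,0,0],[0,0,0,0,0,0,0],[0,0,0,0,0,0,0],[0,0,0,0,0,0,0]]]' 30
```

```text
t: 9.15
tcp_pos: [0.44, 0.0165, 0.0456]
tool_rot: [0.707, 0.707, 0.001, 0.001]
force: [-0.6, -0.1, 6.2]
finger_gap: 0.688
gripper_force: 32.3
```

```bash
python3 -m pendant '[[[0,0,-0.042,0,0,0,0],[0,0,-0.042,0,0,0,0],[0,0,-0.042,0,0,0,0],[0,0,-0.0365,0,0,0,0],[0.0308,0.0488,0,0,0,0,0],[0.0308,0.0488,0,0,0,0,0],[0.0308,0.0488,0,0,0,0,0],[0.0308,0.0488,0,0,0,0,0],[0,0,0,0,0,0,0],[0,0,0.045,0,0,0,0],[0,0,0.045,0,0,0,0],[0,0,0.045,0,0,0,0],[0,0,0.018,0,0,0,0],[0,0,0.003,0,0,0,0],[0,0,0.002,0,0,0,0],[0,0,0,0,0,0,0],[0,0,0,0,0,0,0]]]'
```

```text
t: 10.85
tcp_pos: [0.5964, 0.1151, 0.0496]
tool_rot: [0.707, 0.707, 0.001, 0.001]
force: [-0.7, 0.4, 0.1]
finger_gap: 0.689
gripper_force: 32.3
```

```bash
python3 -m pendant '[[[0,0,0.0015,0,0,0,0],[0,0,0,0,0,0,0],[0,0,0,0,0,0,0.95],[0,0,0,0,0,0,0.95],[0,0,0,0,0,0,0.95],[0,0,-0.02,0,0,0,0.95],[0,0,-0.05,0,0,0,0.95],[0,0,-0.05,0,0,0,0.95],[0,0,-0.05,0,0,0,0.95],[0.0305,-0.0414,0,0,0,0,1],[0.0305,-0.0414,0,0,0,0,1],[0.0305,-0.0414,0,0,0,0,1],[0.0305,-0.0414,0,0,0,0,1],[0.0305,-0.0414,0,0,0,0,1],[0.0305,-0.0414,0,0,0,0,1],[0.0305,-0.0414,0,0,0,0,1],[0,0,0,0,0,0,1],[0,0,0,0,0,0,1]]]' 25
python3 wr.py wva .364 .286 .056 .012
```

```text
t: 12.65
tcp_pos: [0.3635, 0.2867, 0.1843]
tool_rot: [0.706, 0.708, 0.001, 0.0]
force: [0.8, -0.1, 0.2]
finger_gap: 0.997
gripper_force: 0.0
640 [0.364  0.2882 0.0556] [0.3638 0.287  0.0532] [0.022 0.023 0.01 ]
[0.3646 0.2864 0.1842] [0.36302874 0.36963679 0.31329251]
```

View pics/wva.png

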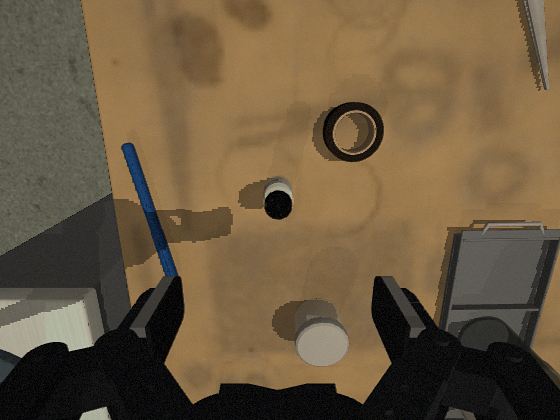

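The vial cap at (278,205) is centred under the gripper and the tape roll is clear of it. Cup in the middle compartment looks fine. I'll pick up the vial.

```bash
python3 -m pendant '[[[0.002,0,0.05,0,0,0,1],[0,0,0.05,0,0,0,1],[0,0,0.05,0,0,0,1],[0,0,0.03,0,0,0,1],[0,0,0.011,0,0,0,1],[0,0,0,0,0,0,1],[0,0,0,0,0,0,0],[0,0,0,0,0,0,0],[0,0,0,0,0,0,0],[0,0,0,0,0,0,0],[0,0,0,0,0,0,0],[0,0,0,0,0,0,0],[0,0,0,0,0,0,0],[0,0,0,0,0,0,0]]]'
```

```text
t: 14.1
tcp_pos: [0.3643, 0.2879, 0.0315]
tool_rot: [0.707, 0.707, 0.001, 0.0]
force: [0.8, 0.0, 6.0]
finger_gap: 0.303
gripper_force: 25.0
```

```bash
python3 -m pendant '[[[0,0,-0.042,0,0,0,0],[0,0,-0.042,0,0,0,0],[0,0,-0.042,0,0,0,0],[0,0,-0.0365,0,0,0,0],[-0.0188,0.0477,0,0,0,0,0],[-0.0188,0.0477,0,0,0,0,0],[-0.0188,0.0477,0,0,0,0,0],[-0.0188,0.0477,0,0,0,0,0],[-0.0188,0.0477,0,0,0,0,0],[-0.0188,0.0477,0,0,0,0,0],[0,0,0,0,0,0,0],[0,0,0.045,0,0,0,0],[0,0,0.045,0,0,0,0],[0,0,0.045,0,0,0,0],[0,0,0.018,0,0,0,0],[0,0,0.003,0,0,0,0],[0,0,0.002,0,0,0,0],[0,0,0,0,0,0,0],[0,0,0,0,0,0,0]]]'
```

```text
t: 16.0
tcp_pos: [0.5935, 0.1975, 0.0354]
tool_rot: [0.707, 0.707, 0.001, 0.001]
force: [-0.5, 0.5, -0.4]
finger_gap: 0.302
gripper_force: 25.3
```

```bash
python3 -m pendant '[[[0,0,0.0015,0,0,0,0],[0,0,0,0,0,0,0],[0,0,0,0,0,0,0.6],[0,0,0,0,0,0,0.6],[0,0,0,0,0,0,0.6],[0,0,-0.02,0,0,0,0.6],[0,0,-0.05,0,0,0,0.6],[0,0,-0.05,0,0,0,0.6],[0,0,-0.05,0,0,0,1],[-0.0142,-0.0466,0,0,0,0,1],[-0.0142,-0.0466,0,0,0,0,1],[-0.0142,-0.0466,0,0,0,0,1],[-0.0142,-0.0466,0,0,0,0,1],[-0.0142,-0.0466,0,0,0,0,1],[0,0,0,0,0,0,1],[0,0,0,0,0,0,1]]]' 30
python3 wr.py wjar .407 .141 .048 .027
```

```text
t: 17.6
tcp_pos: [0.4062, 0.1405, 0.1699]
tool_rot: [0.707, 0.707, 0.001, 0.001]
force: [0.7, -0.7, -0.7]
finger_gap: 0.998
gripper_force: 0.0
3316 [0.4077 0.1422 0.048 ] [0.4076 0.1408 0.0452] [0.053 0.053 0.01 ]
[0.4078 0.1406 0.17  ] [0.40599112 0.223503   0.29887288]
```

View pics/wjar.png

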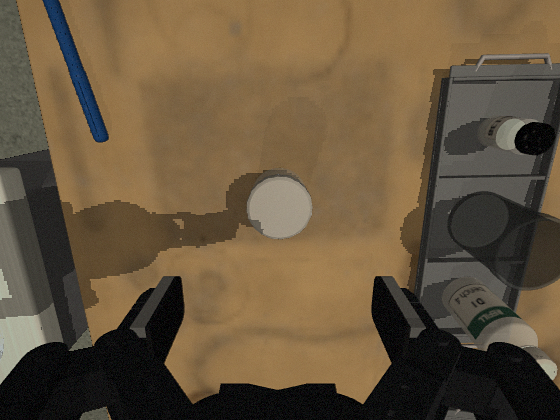

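All three calibration items stand upright in tray3, each in its own compartment. The jar lid is at (280,207). I'll pick up the jar.

```bash
python3 -m pendant '[[[0.0015,0,0.05,0,0,0,1],[0,0,0.05,0,0,0,1],[0,0,0.05,0,0,0,1],[0,0,0.02,0,0,0,1],[0,0,0.005,0,0,0,1],[0,0,0,0,0,0,1],[0,0,0,0,0,0,0],[0,0,0,0,0,0,0],[0,0,0,0,0,0,0],[0,0,0,0,0,0,0],[0,0,0,0,0,0,0],[0,0,0,0,0,0,0],[0,0,0,0,0,0,0]]]'
```

```text
t: 18.95
tcp_pos: [0.4073, 0.1419, 0.0302]
tool_rot: [0.707, 0.707, 0.001, 0.001]
force: [-0.8, 0.7, 7.4]
finger_gap: 0.616
gripper_force: 30.7
```

```bash
python3 -m pendant '[[[0,0,-0.042,0,0,0,0],[0,0,-0.042,0,0,0,0],[0,0,-0.042,0,0,0,0],[0,0,-0.042,0,0,0,0],[0,0,0,0,0,0,0]]]'
python3 - <<'E'
from h import *
for n in ['top','side']:
    Q=cloud(dict(np.load(n+'.npz'))).reshape(-1,3)
    for y0 in np.arange(-.4,-.04,.04):
        m=(Q[:,1]>y0)&(Q[:,1]<y0+.04)&(Q[:,0]>.5)&(Q[:,0]<.9)
        print(n,round(y0,2),[(round(a,2),round(np.percentile(Q[m&(Q[:,2]>a)&(Q[:,2]<a+.1)][:,0],2),3)) for a in (.04,.14,.24,.34,.44) if (m&(Q[:,2]>a)&(Q[:,2]<a+.1)).sum()>3])
E
```

```text
t: 19.45
tcp_pos: [0.4088, 0.1421, 0.1673]
tool_rot: [0.707, 0.707, 0.004, 0.003]
force: [0.5, -1.5, -1.2]
finger_gap: 0.614
gripper_force: 32.0
top -0.4 [(0.04, np.float64(0.663)), (0.14, np.float64(0.665)), (0.24, np.float64(0.679)), (0.34, np.float64(0.652)), (0.44, np.float64(0.659))]
top -0.36 [(0.04, np.float64(0.663)), (0.14, np.float64(0.665)), (0.24, np.float64(0.681)), (0.34, np.float64(0.656)), (0.44, np.float64(0.658))]
top -0.32 [(0.04, np.float64(0.664)), (0.14, np.float64(0.664)), (0.24, np.float64(0.679)), (0.34, np.float64(0.651)), (0.44, np.float64(0.657))]
top -0.28 [(0.04, np.float64(0.665)), (0.14, np.float64(0.671)), (0.24, np.float64(0.681)), (0.34, np.float64(0.653)), (0.44, np.float64(0.656))]
top -0.24 [(0.04, np.float64(0.692)), (0.14, np.float64(0.71)), (0.24, np.float64(0.728)), (0.34, np.float64(0.724)), (0.44, np.float64(0.671))]
top -0.2 [(0.04, np.float64(0.783)), (0.14, np.float64(0.778)), (0.24, np.float64(0.785)), (0.34, np.float64(0.784))]
top -0.16 [(0.04, np.float64(0.785)), (0.14, np.float64(0.78)), (0.24, np.float64(0.787)), (0.34, np.float64(
[... 809 characters left out ...]
89)), (0.14, np.float64(0.709)), (0.24, np.float64(0.726)), (0.34, np.float64(0.719)), (0.44, np.float64(0.679))]
side -0.2 [(0.04, np.float64(0.781)), (0.14, np.float64(0.776)), (0.24, np.float64(0.783)), (0.34, np.float64(0.783)), (0.44, np.float64(0.863))]
side -0.16 [(0.04, np.float64(0.784)), (0.14, np.float64(0.779)), (0.24, np.float64(0.786)), (0.34, np.float64(0.784)), (0.44, np.float64(0.863))]
side -0.12 [(0.04, np.float64(0.895)), (0.14, np.float64(0.895)), (0.24, np.float64(0.865)), (0.34, np.float64(0.864)), (0.44, np.float64(0.863))]
side -0.08 [(0.04, np.float64(0.895)), (0.14, np.float64(0.895)), (0.24, np.float64(0.865)), (0.34, np.float64(0.864)), (0.44, np.float64(0.864))]
```

The rack stands at x≥0.65 beside tray2's far compartment, so the jar goes in the near compartment. The vial will go in the far one, offset towards the robot.

```bash
python3 -m pendant '[[[-0.048,0.0338,0,0,0,0,0],[-0.048,0.0338,0,0,0,0,0],[-0.048,0.0338,0,0,0,0,0],[-0.048,0.0338,0,0,0,0,0],[-0.048,0.0338,0,0,0,0,0],[-0.048,0.0338,0,0,0,0,0],[-0.048,0.0338,0,0,0,0,0],[-0.048,0.0338,0,0,0,0,0],[0,0,0,0,0,0,0],[0,0,0,0,0,0,0]]]'
python3 wr.py wjar2 .625 -.165 .2 .03
python3 - <<'E'
from h import *
Q=cloud(dict(np.load('top.npz'))).reshape(-1,3)
for x in (.64,.66,.68,.70,.72):
    m=(Q[:,0]>x-.01)&(Q[:,0]<x+.01)&(Q[:,1]<-.1)&(Q[:,1]>-.5)
    print(x,[(a,round(np.percentile(Q[m&(Q[:,2]>a)&(Q[:,2]<a+.1)][:,1],98),3)) for a in (.04,.14,.24,.34,.44) if (m&(Q[:,2]>a)&(Q[:,2]<a+.1)).sum()>3])
E
```

```text
t: 20.45
tcp_pos: [0.6218, -0.1662, 0.1619]
tool_rot: [0.708, 0.706, -0.0, -0.001]
force: [-0.6, 0.4, -0.7]
finger_gap: 0.614
gripper_force: 32.0
6588 [ 0.6292 -0.1596  0.203 ] [ 0.6249 -0.1652  0.2   ] [0.1   0.027 0.016]
[ 0.621  -0.1649  0.1619] [ 0.62220563 -0.08332806  0.29091168]
0.64 []
0.66 [(0.04, np.float64(-0.253)), (0.14, np.float64(-0.277)), (0.34, np.float64(-0.257)), (0.44, np.float64(-0.244))]
0.68 [(0.04, np.float64(-0.239)), (0.14, np.float64(-0.26)), (0.24, np.float64(-0.255)), (0.34, np.float64(-0.252)), (0.44, np.float64(-0.24))]
0.7 [(0.04, np.float64(-0.235)), (0.14, np.float64(-0.238)), (0.24, np.float64(-0.248)), (0.34, np.float64(-0.251)), (0.44, np.float64(-0.237))]
0.72 [(0.04, np.float64(-0.236)), (0.14, np.float64(-0.235)), (0.24, np.float64(-0.237)), (0.34, np.float64(-0.236)), (0.44, np.float64(-0.236))]
```

View pics/wjar2.png

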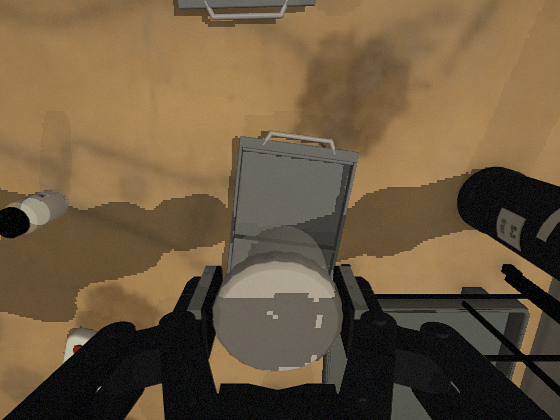

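The jar is held above tray2. The tray's +y end wall runs (243,150)-(355,162) and its divider (233,235)-(345,248).

Run:
```python
from h import *
s=dict(np.load('wrist.npz')); K=s['intrinsics'];A=Rm(s['attitude'])
def ray(u,v,z):
    d=A@np.array([(u-K[0,2])/K[0,0],(v-K[1,2])/K[1,1],1]); return (s['eye']+d*(z-s['eye'][2])/d[2]).round(4)
for p in [(243,150),(355,162),(233,235),(345,248)]: print(p,ray(*p,.014))
```

```text
(243, 150) [ 0.5929 -0.123   0.014 ]
(355, 162) [ 0.6866 -0.1332  0.014 ]
(233, 235) [ 0.5811 -0.1994  0.014 ]
(345, 248) [ 0.6832 -0.2124  0.014 ]
```

```bash
python3 -m pendant '[[[0,0.007,0.04,0,0,0,0],[0,0,0.045,0,0,0,0],[0,0,0.045,0,0,0,0],[0,0,0.021,0,0,0,0],[0,0,0.006,0,0,0,0],[0,0,0.002,0,0,0,0],[0,0,0,0,0,0,0],[0,0,0,0,0,0,0]]]'
```

```text
t: 21.3
tcp_pos: [0.6293, -0.1659, 0.0379]
tool_rot: [0.707, 0.707, 0.001, 0.002]
force: [-0.4, -0.8, 0.3]
finger_gap: 0.616
gripper_force: 32.0
```

```bash
python3 -m pendant '[[[0,0,0.003,0,0,0,0],[0,0,0.0015,0,0,0,0],[0,0,0,0,0,0,0],[0,0,0,0,0,0,0]]]'
```

```text
t: 21.7
tcp_pos: [0.6285, -0.1658, 0.0333]
tool_rot: [0.707, 0.707, 0.0, 0.001]
force: [-0.6, -0.9, 4.7]
finger_gap: 0.61
gripper_force: 32.2
```

```bash
python3 -m pendant '[[[0,0,0,0,0,0,0.85],[0,0,0,0,0,0,0.85],[0,0,0,0,0,0,0.85],[0,0,-0.02,0,0,0,0.85],[0,0,-0.05,0,0,0,0.85],[0,0,-0.05,0,0,0,0.85],[0,0,-0.05,0,0,0,0.85],[-0.001,-0.0534,0,0,0,0,1],[-0.001,-0.0534,0,0,0,0,1],[-0.001,-0.0534,0,0,0,0,1],[-0.001,-0.0534,0,0,0,0,1],[-0.001,-0.0534,0,0,0,0,1],[0,0,0,0,0,0,1],[0,0,0,0,0,0,1]]]' 25
python3 wr.py wvb .415 -.171 .056 .012
```

```text
t: 23.1
tcp_pos: [0.4145, -0.1699, 0.1696]
tool_rot: [0.708, 0.706, 0.0, 0.001]
force: [0.6, -0.9, -0.4]
finger_gap: 1.0
gripper_force: 0.0
708 [ 0.4151 -0.1714  0.0555] [ 0.4152 -0.1725  0.0531] [0.022 0.023 0.01 ]
[ 0.4158 -0.1704  0.1696] [ 0.41439008 -0.08668398  0.29840906]
```

View pics/wvb.png

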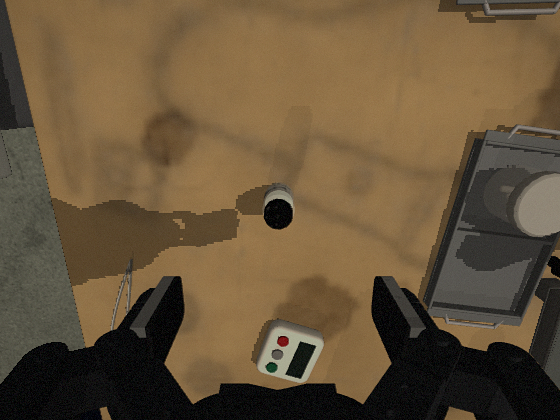

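The jar sits in tray2's near compartment, and the vial cap at (278,211) is under the gripper. I'll pick up the second vial.

```bash
python3 -m pendant '[[[-0.002,0,0.05,0,0,0,1],[0,0,0.05,0,0,0,1],[0,0,0.05,0,0,0,1],[0,0,0.018,0,0,0,1],[0,0,0.005,0,0,0,1],[0,0,0,0,0,0,1],[0,0,0,0,0,0,0],[0,0,0,0,0,0,0],[0,0,0,0,0,0,0],[0,0,0,0,0,0,0],[0,0,0,0,0,0,0],[0,0,0,0,0,0,0],[0,0,0,0,0,0,0],[0,0,0,0,0,0,0],[0,0,-0.042,0,0,0,0],[0,0,-0.042,0,0,0,0],[0,0,-0.042,0,0,0,0],[0,0,0,0,0,0,0]]]'
```

```text
t: 24.95
tcp_pos: [0.4165, -0.1724, 0.1345]
tool_rot: [0.707, 0.707, 0.001, 0.004]
force: [0.3, 0.1, -0.4]
finger_gap: 0.302
gripper_force: 24.8
```

```bash
python3 -m pendant '[[[-0.0163,0.0463,0,0,0,0,0],[-0.0163,0.0463,0,0,0,0,0],[-0.0163,0.0463,0,0,0,0,0],[-0.0163,0.0463,0,0,0,0,0],[-0.0163,0.0463,0,0,0,0,0],[0,0,0,0,0,0,0],[0,0,0.045,0,0,0,0],[0,0,0.045,0,0,0,0],[0,0,0.025,0,0,0,0],[0,0,0.004,0,0,0,0],[0,0,0,0,0,0,0],[0,0,0,0,0,0,0]]]'
```

```text
t: 26.15
tcp_pos: [0.5988, -0.2359, 0.0351]
tool_rot: [0.707, 0.707, -0.0, -0.001]
force: [0.3, -0.1, 0.2]
finger_gap: 0.298
gripper_force: 26.1
```

```bash
python3 -m pendant '[[[0,0.005,0,0,0,0,0],[0,0,0.0015,0,0,0,0],[0,0,0.001,0,0,0,0],[0,0,0,0,0,0,0],[0,0,0,0,0,0,0]]]'
```

```text
t: 26.65
tcp_pos: [0.6036, -0.2363, 0.0337]
tool_rot: [0.707, 0.707, -0.0, -0.0]
force: [-1.3, 0.5, -0.1]
finger_gap: 0.301
gripper_force: 26.1
```

```bash
python3 -m pendant '[[[0,0,0.0015,0,0,0,0],[0,0,0,0,0,0,0],[0,0,0,0,0,0,0]]]'
```

```text
t: 26.95
tcp_pos: [0.6038, -0.2364, 0.0329]
tool_rot: [0.707, 0.707, 0.0, 0.0]
force: [-1.8, -0.1, 2.0]
finger_gap: 0.304
gripper_force: 26.3
```

```bash
python3 -m pendant '[[[0,0,0,0,0,0,0.6],[0,0,0,0,0,0,0.6],[0,0,0,0,0,0,0.6],[0,0,-0.02,0,0,0,0.6],[0,0,-0.05,0,0,0,0.6],[0,0,-0.05,0,0,0,0.6],[0,0,-0.05,0,0,0,0.6],[0,0,-0.05,0,0,0,0.6],[-0.02,-0.05,0,0,0,0,0.6],[-0.02,-0.05,0,0,0,0,0.6],[-0.02,-0.05,0,0,0,0,0.6],[-0.02,-0.05,0,0,0,0,0.6],[-0.02,-0.05,0,0,0,0,0.6],[-0.05,0,0,0,0,0,0.6],[-0.05,0,0,0,0,0,0.6],[-0.05,0,0,0,0,0,0.6],[0,0,0,0,0,0,0.6],[0,0,0,0,0,0,0.6]]]'
python3 - <<'E'
from h import *
t=snap('top')['pixels'][110:320,110:450,::-1]; s=snap('side')['pixels'][130:340,150:420,::-1]
cv2.imwrite('pics/fin.png',np.hstack([cv2.resize(t,(453,280)),cv2.resize(s,(347,280))]))
cv2.imwrite('pics/fin_big.png',cv2.resize(s,(771,600)))
E
```

```text
t: 28.75
tcp_pos: [0.4032, -0.4368, 0.2091]
tool_rot: [0.708, 0.706, 0.0, 0.0]
force: [0.6, 0.2, -0.1]
finger_gap: 0.6
gripper_force: 0.0
```

View pics/fin.png

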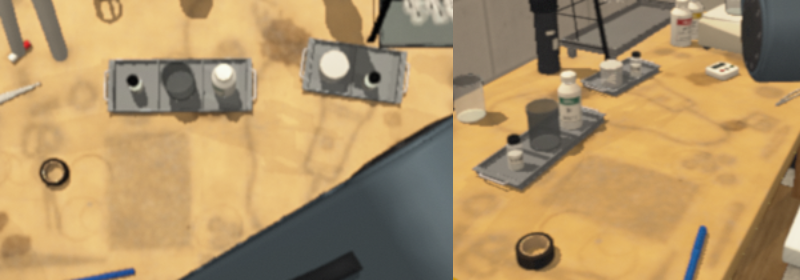

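The final pictures show tray3 with a vial at (132,80), the cup at (178,80) and the bottle at (223,75). Tray2 holds the jar at (335,65) and the other vial at (372,77). Everything is upright on a compartment floor, and the timer and tape have not moved.

```bash
python3 -c "
from station import job; print(job.sign_off())"
```

```text
the job is handed in; nothing more can be done
None
```

Both kits are made up and handed in at about 29 s: tray3 holds the rinse bottle, probe cup and one vial, tray2 the stirring-bar jar and the other vial, all upright in their own compartments and released, with the timer and tape left where they were.

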